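# Load the sample carrier under the reader's drag spring

## Task

Load the white sample carrier into the reader dock: with the fingertips press its blue thumb pad down hard against the sprung bed and, while pressing, slide the carrier forward under the steel guide bar and the copper drag spring until its front meets the end stop, then let go so that the spring holds it there. Do not grip the carrier or lift it off the bed, and leave the jar, the stopper and the brass weight beside the dock standing where they are.

Things in the scene. Friction and masses are not known exactly. Their poses are not given: they have to be found in the camera images.
- dock: Reader dock fixed to the worktop, 223 x 132 mm: grey floor (x = -118 to +105 mm), two white side rails 27 mm high with inner faces 96 mm apart, white end stop (face at x = +85 mm, 47 mm high with its clamp plate). Origin on the worktop on the centre line; +x is the direction in which the carrier is slid, z up. A fixed centrifuge 0.23 m high stands to its right (y < 0.08 m, x > 0.5 m).
- guide_bar (a point): Middle of the underside of the steel guide bar across the channel: 40.5 mm above the worktop, 36 mm along +x from the dock's origin. The bar is 6 mm wide along x, its top 49.5 mm high; its posts on the rails reach 53 mm. Axes as the dock's.
- carrier: Loose white carrier, 120 (x) x 92 mm, about 0.12 kg, between the rails with 2 mm side play, on the sprung bed. Origin in the centre of its underside, 20 mm above the worktop at the start; +x points to the end stop. The rear 50 mm is the blue pad, 18 mm thick; the front 70 mm, with amber windows, is 24 mm thick: at the start 3.5 mm too high for the bar, its front 8 to 23 mm short of it.
- carrier_pad (a point): Centre of the blue ribbed thumb pad (50 x 92 mm) on its upper face, 38 mm above the worktop at the start, 35 mm behind the carrier's origin. A 6 mm high step, against which fingertips can push forward, lies 25 mm ahead (+x) of this point. Axes as the carrier's.
- dock_seat (a point): Point fixed in the dock where the carrier's origin lies, seen from above, when the carrier touches the end stop: x = +25 mm in the dock's frame, 20 mm above the worktop (level of the unpressed bed). Axes as the dock's.
- bed (a joint): Dark steel sprung bed under the carrier: how far it is pressed down, 0 (up) to 0.010 m (stop). It starts to sink at about 4 N; 3.5 mm takes about 8 N, 10 mm about 15 N. The carrier clears the guide bar from 3.5 mm on; 6 to 9 mm is comfortable.
- drag_spring (a joint): Copper leaf spring clamped on the end stop, reaching back over the channel to the guide bar, lip upturned: bend angle, 0 at rest (lowest line 35 mm above the worktop, 25 mm before the end stop), growing to 0.25 rad as the carrier lifts it. It presses the carrier down with about 1.5 to 4 N.
- jar_red: Bystander: white sample jar with red lid, 48 mm wide, 72 mm high, origin in the centre of its foot, standing beside the dock on its +y side.
- stopper: Bystander: red-brown rubber stopper, 23 mm wide, 28 mm high, origin in the centre of its foot, standing beside the dock on its -y side.
- brass_weight: Bystander: brass knob weight, 22 mm wide, 33 mm high, origin in the centre of its foot, standing beside the dock on its -y side, nearer the end stop.

How it is judged:
At the end, for the whole second after the job is handed in: The carrier is within 4 mm of touching the end stop, level within 0.06 rad and at rest, held down by the guide bar and the drag spring: the bed is still pressed down by more than 1.5 mm, the carrier lies more than 1.5 mm below its starting height and the spring is bent by more than 0.05 rad (x of carrier in the frame of dock_seat above -0.004 m and z of carrier in the frame of dock_seat below -0.0015 m and angle between carrier's own z axis and vertical below 0.06 rad and value of joint bed above 0.0015 m and value of joint drag_spring above 0.05 rad and linear speed of carrier below 0.01 m/s).
It fails at once if the carrier is lifted off (its underside more than 10 mm above the unpressed bed) or tipped by more than 0.25 rad (z of carrier in the frame of dock_seat above 0.01 m or angle between carrier's own z axis and vertical above 0.25 rad).
It fails at once if the jar, the stopper or the brass weight is moved by more than 20 mm or tipped (distance of any of jar_red, stopper, brass_weight from where it was at the start of the episode above 0.02 m or angle between any of jar_red, stopper, brass_weight's own z axis and vertical above 0.4 rad).
It also fails if it takes over 38 s, if anything falls off the work surface, if the arm or the gripper's body presses on something with over 40 N, if the wrist force passes 120 N, or if a joint passes its speed limit or range.

## Robot

A 7-joint arm with a two-finger parallel gripper is mounted at the origin on a cart in front of the work surface, level with it; the furniture and walls round the work are solid. World frame = base frame: x ahead of the robot, y to its left, z up, the work surface at z = 0. Lengths are in m, angles in rad, forces in N, time in s.
With the tool pointing down it reaches from about 0.425 to 0.925 m from the base axis. Payload 6.8 kg.
Tool frame: the origin (TCP) lies on the front face of the gripper's body, between the roots of the fingers; the fingertips stand 73 mm ahead of it and the grasp point (between the pads) lies 54 mm ahead of it (tcp_to_tips is the distance from the TCP to the fingertips, in m); z points along the fingers, x is the direction in which the jaws open and shut, and the axes are right-handed (so a half turn about z gives the same grasp; the last joint's range is limited). The gripper opens to 85 mm and grips with 20 to 120 N. Pads are 22 mm wide; open, the fingers measure 114 mm over their backs; the gripper's body (76 mm by 85 mm) begins 54 mm behind the grasp point. The pads swing forward as they close: fully open they stand 13 mm farther back than shut.
Start: joints at [-1.212, 0.477, 0.022, 1.555, -0.011, 1.109, -0.083], TCP at [0.304, 0.603, 0.304] pointing down, gripper open.
Joint ranges: [-2.96, 2.96], [-0.34, 2.1], [-1.41, 1.46], [0.24, 2.44], [-1.37, 4.51], [0.17, 1.92], [-2.96, 2.96]. Speed limits (rad/s): [2.39, 2.39, 3.14, 3.14, 3.14, 3.14, 3.14].

## Interface

Orientations are given as a unit quaternion [w, x, y, z].
In Python, from station import get_obs, read_camera, hand_in, look_for, silhouettes, tcp_to_tips gives the robot as it stands. The module is installed in compiled form; this text tells all that it offers.
- The arm moves only by the tool apply_moves, never from a script. Its argument "moves" is a list of rows, each a list of 3 entries, a list of its own where there are three numbers: the shift along the tool's x, y, z in units of 25 mm (1.0 is 25 mm), then the turn, a rotation vector about the tool's x, y, z in units of 10 degrees (1.0 is 10 degrees), then the gripper's target within -1 to 1 (fully open at 1, half-way at 0, shut at -1). In form: [[[dx, dy, dz], [rx, ry, rz], jaw], ...]. A call has 1 to 20 rows; each row is the pose to reach, as a shift and turn from the pose commanded when the call began, along the tool's axes at that moment; what a row does not reach only later rows make up. A row lasts 1/8 s, in which the tool goes at most 62.5 mm and 10.7 degrees, less where a joint would pass 70% of its speed; a pose out of reach is approached as far as the arm can. A call with a gripper value outside its range is refused whole. The fingers move at their own pace and stop on an object; "force" is the grip in N (left out, the last holds). Time passes only in rows, so rows that repeat a pose let the fingers close. It gives the time, the measured TCP pose, the force and the opening at its end, in the units of the state.
- get_obs(): the state, without advancing time (a new reading comes with each control period).
- read_camera(name): name is "side" or "top" or "wrist"; returns a dict with "color" (400x640x3 uint8, red, green, blue), "mtx" (3x3 intrinsics, pixels), "eye" and "rotation" of the camera in the world; the wrist camera has in their place "hand_eye" (4x4, takes a point from camera to tool coordinates, whose origin is the TCP and whose axes are the tool frame's). Camera axes: x right, y up, looking along -z (the intrinsics and any distortion apply to the point x, -y, -z); pixel columns grow to the right and rows downward; lengths in m; the calibration is good to about 2 mm. A picture is of the moment at which its call begins: read the wrist's pose just before it. There is no depth.
- hand_in(): hands the job in, once; it reports no verdict.
Trained networks look in the newest picture that a camera, given by its name, has taken for a name from the list of things; names that differ only in an ending like _2 or _b are one class to them, and where a whole thing is asked for, a point or a joint stands for the part that bears it (a point fixed in the world has none). Each returns a list of dicts, best first, with "conf" (0 to 1); they miss things now and then, are a little off and sometimes report something else, mostly with a low value. They report only what shows in the picture. A call takes as long as a camera call.
- look_for(camera, query): "pixel" ([row, column] in pixels, amid what is visible of it).
- silhouettes(camera, query): "mask" (400x640 bool, what is visible of it) and "pixel" ([row, column] in pixels, amid what is visible of it).
The state is a dict: "t": time; "q": joint angles; "joint_vel": joint speeds; "joint_torque": joint torques, N m; "eef_pos": TCP position; "tool_rot": TCP orientation; "contact_force": force on the tool from outside, world axes, zero at the start; "torque": the same for the moment, N m; "gripper_width": opening from 0.0 (shut) to 1.0 (fully open).
Only numpy, scipy, OpenCV 4.12 (cv2) and the standard library are available. Lean on these libraries where they do the work, as an engineer would, in place of code of your own. Each camera call takes 0.05 s, during which the arm holds its last target.

## Working session

There is one attempt and no reset: what is moved stays moved. The work goes in short steps, Python scripts to look and compute and a tool call to move; the robot and the scene stay as the last step left them, time stands still between calls to the robot, and variables do not carry over. Pictures are saved under pics/ and viewed, and the job is handed in when it is done.

Besides the shell and the picture viewer there is one more tool, called after ">>>" as name(argument=value, ...) on one line, values as JSON. apply_moves: Moves the arm, as the interface text tells. Its arguments: {"type":"object","properties":{"moves":{"type":"array"},"force":{"type":"number"}},"required":["moves"]}

```bash
mkdir -p pics; ls
python3 - <<'E'
from station import *
import cv2
o=get_obs(); print(o)
print(tcp_to_tips)
for n in ["side","top","wrist"]:
    c=read_camera(n); cv2.imwrite(f"pics/{n}0.png",c["color"][:,:,::-1])
    print(n,{k:v for k,v in c.items() if k!="color"})
    for q in ["dock","carrier","carrier_pad","guide_bar","drag_spring","bed","jar_red","stopper","brass_weight"]:
        print(q,[(round(d["conf"],2),d["pixel"]) for d in look_for(n,q)[:2]])
E
```

```text
pics
{'t': 0.0, 'q': array([-1.21211128,  0.477795  ,  0.02234334,  1.55644688, -0.01147533,
        1.10931425, -0.08309808]), 'joint_vel': array([ 0.00104314,  0.00067877,  0.00049557,  0.00016437, -0.00018639,
        0.00084998,  0.00052602]), 'joint_torque': array([-6.17586047e-04, -5.96454763e+01,  1.60755124e+00, -2.81187558e+01,
        1.24324544e-02,  9.56291333e-03,  5.47572355e-06]), 'eef_pos': array([0.3035658 , 0.60237041, 0.30293103]), 'tool_rot': array([ 5.47520659e-04,  8.51465902e-01,  5.24409168e-01, -7.36353634e-04]), 'contact_force': array([-0.57022703, -0.03485254, -0.32414156]), 'torque': array([ 0.05204467, -0.00947983,  0.04832532]), 'gripper_width': 1.0016246454735938}
0.0726
side {'mtx': array([[456.26897899,   0.        , 324.50479558],
       [  0.        , 456.26897899, 203.52087674],
       [  0.        ,   0.        ,   1.        ]]), 'eye': array([ 0.56241401, -0.32738984,  0.57396755]), 'rotation': array([ 0.89640867,  0.44260188, -0.01810215, -0.01507937])}
dock [(0.57, [224.5, 327.6])]
carrier [(0.72, [217.5, 290.4])]
carrier_pad [(0.9, [215.8, 292
[... 892 characters left out ...]
7],
       [  0.        , 300.90938668, 196.72728266],
       [  0.        ,   0.        ,   1.        ]]), 'hand_eye': array([[ 9.99999497e-01,  9.79326720e-04, -2.14650717e-04,
        -6.96064303e-04],
       [ 8.63965824e-04, -9.50385257e-01, -3.11074135e-01,
        -7.96754770e-02],
       [-5.08644090e-04,  3.11073793e-01, -9.50385625e-01,
        -6.88919725e-02],
       [ 0.00000000e+00,  0.00000000e+00,  0.00000000e+00,
         1.00000000e+00]])}
dock [(0.68, [335.4, 242.9])]
carrier [(0.62, [354.6, 240.5])]
carrier_pad [(0.64, [353.6, 240.2])]
guide_bar [(0.67, [339.0, 242.2])]
drag_spring []
bed []
jar_red [(0.68, [338.2, 309.8])]
stopper [(0.52, [350.3, 240.3])]
brass_weight []
```

Run:
```python
import cv2
for n,(r0,r1,c0,c1) in {"top":(120,280,220,420),"side":(130,290,230,430)}.items():
    im=cv2.imread(f"pics/{n}0.png")[r0:r1,c0:c1]
    cv2.imwrite(f"pics/{n}0z.png",cv2.resize(im,None,fx=4,fy=3.75,interpolation=cv2.INTER_CUBIC) if 0 else cv2.resize(im,(750,600),interpolation=cv2.INTER_CUBIC))
```

```text
(no output)
```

View pics/top0z.png

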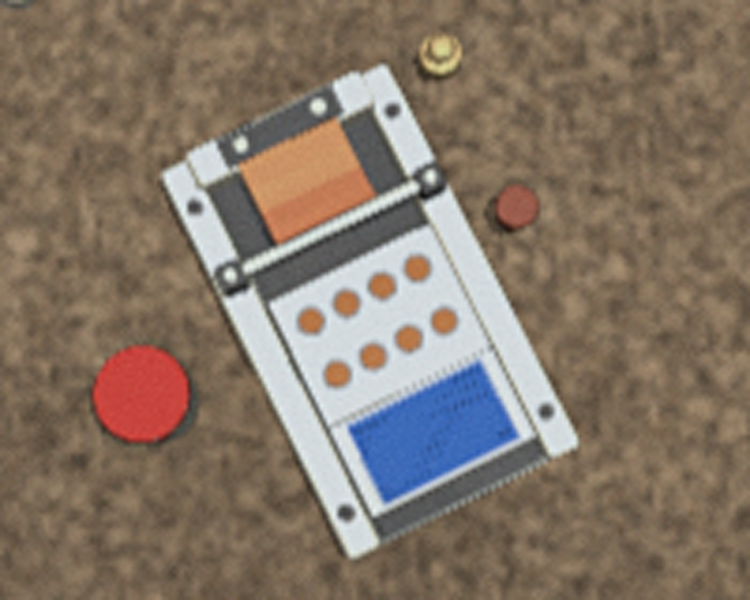

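View pics/side0z.png

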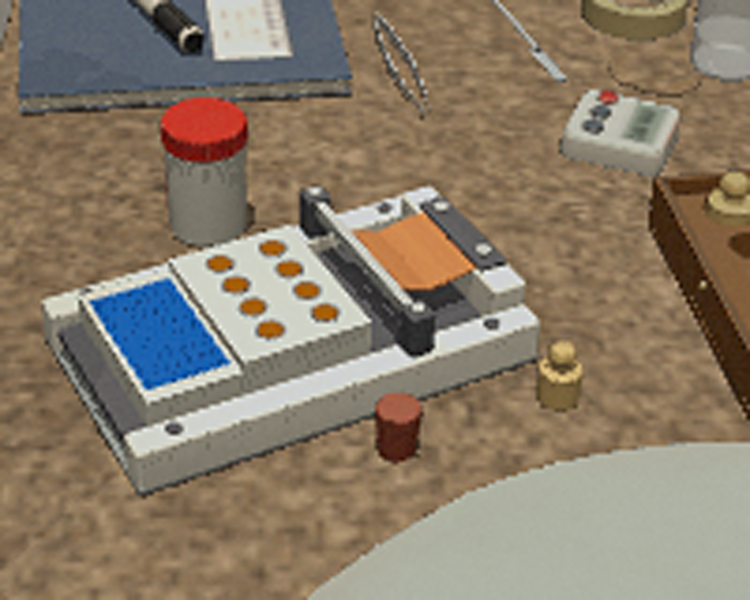

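View pics/wrist0.png

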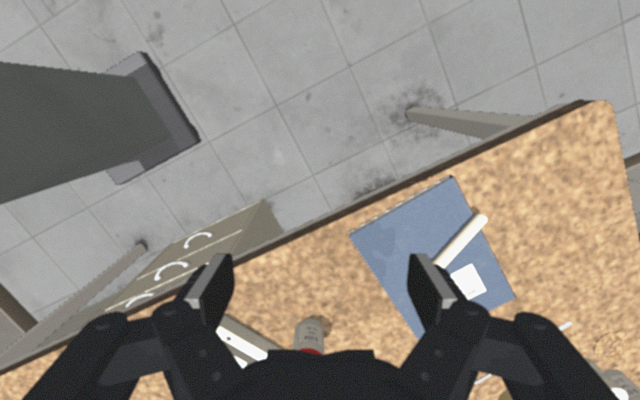

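View pics/top0.png

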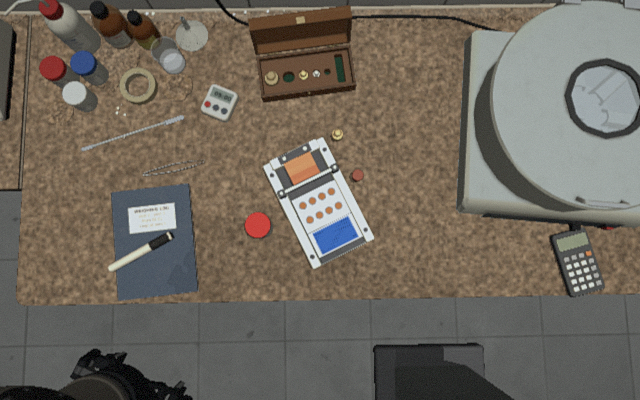

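The top view shows the dock angled with the pad at the near right (about row 236, col 336). The jar is to its left at (225, 258), the stopper and weight to its right. Next I'll fit the dock and carrier poses from corners.

```bash
cat > h.py <<'E'
import numpy as np
from scipy.spatial.transform import Rotation as R
from station import *
def Rm(q): return R.from_quat([q[1],q[2],q[3],q[0]])
CAM={}
def proj(c,P):
    Q=(np.atleast_2d(P)-c["eye"])@Rm(c["rotation"]).as_matrix()
    u=Q@np.diag([1,-1,-1.]); p=u@c["mtx"].T
    return p[:,:2]/p[:,2:]
def ray(c,uv,z):
    d=np.linalg.solve(c["mtx"],[uv[0],uv[1],1.])*[1,-1,-1]
    d=Rm(c["rotation"]).as_matrix()@d
    return c["eye"]+d*(z-c["eye"][2])/d[2]
E
python3 - <<'E'
from h import *
from scipy.optimize import least_squares
ct=read_camera("top"); cs=read_camera("side")
zt=lambda x,y:(220+x/3.75-.5+.13,120+y/3.75-.37)
zs=lambda x,y:(230+x/3.75-.37,130+y/3.75-.37)
dock=[(.105,.066,.027),(.105,-.066,.027),(-.118,-.066,.027),(-.118,.066,.027)]
# dock corners FL,FR,RR,RL
T=np.array([zt(163,175),zt(385,65),zt(577,445),zt(352,557)])
S=np.array([zs(432,187),zs(537,320),zs(128,440),zs(43,303)])
bar=[]
def W(p,P):
    c,s=np.cos(p[2]),np.sin(p[2]); P=np.array(P)
    return np.c_[p[0]+c*P[:,0]-s*P[:,1],p[1]+s*P[:,0]+c*P[:,1],P[:,2]]
for cams in ("t","s","ts"):
    f=lambda p:np.concatenate([(proj(c,W(p,dock))-Q).ravel() for k,c,Q in (("t",ct,T),("s",cs,S)) if k in cams])
    r=least_squares(f,[.45,.35,0.4]); print(cams,r.x,np.round(r.fun,1))
p=r.x
inv=lambda q:(np.array([[np.cos(p[2]),np.sin(p[2])],[-np.sin(p[2]),np.cos(p[2])]])@(q[:2]-p[:2]))
for n,c,uv,z in [("blue RL",ct,zt(387,502),.038),("blue RR",ct,zt(520,436),.038),("blue FL",ct,zt(348,427),.038),("blue FR",ct,zt(483,361),.038),
 ("front top L",ct,zt(270,302),.044),("front top R",ct,zt(425,225),.044),("step L",ct,zt(330,427),.044),("step R",ct,zt(492,348),.044),
 ("s blue RL",cs,zs(90,303),.038),("s blue RR",cs,zs(153,390),.038),("s front R",cs,zs(370,328),.044),("s front L",cs,zs(298,228),.044),("s step L",cs,zs(170,258),.044),("s step R",cs,zs(240,363),.044),
 ("jar",ct,(257.9,224.5),.072),("stop",ct,zt(517,206),.028),("brass",ct,zt(440,50),.033)]:
    q=ray(c,uv,z); print(n,q.round(4),(inv(q)*1000).round(1))
E
```

```text
t [0.57454786 0.36381103 0.44290815] [-1.2 -0.7  0.4 -0.8  1.4  0.  -0.6  1.4]
s [0.57524072 0.36561885 0.4065617 ] [-2.2  0.5  1.7  0.7  0.3  2.  -0.1 -3.8]
ts [0.57488907 0.36433215 0.42900716] [-1.  -1.6  1.  -0.9  0.6  0.7 -1.8  1.1 -3.5  0.4  1.6  0.2  1.4  3.3
 -0.7 -2.5]
blue RL [0.4693 0.3537 0.038 ] [-100.5   34.2]
blue RR [0.501  0.2861 0.038 ] [-99.8 -40.4]
blue FL [0.5071 0.3725 0.038 ] [-58.2  35.7]
blue FR [0.5392 0.3037 0.038 ] [-57.7 -40.3]
front top L [0.5705 0.4107 0.044 ] [15.3 44. ]
front top R [0.6084 0.3317 0.044 ] [ 16.8 -43.6]
step L [0.507  0.3815 0.044 ] [-54.6  43.9]
step R [0.5451 0.2994 0.044 ] [-54.1 -46.7]
s blue RL [0.4681 0.3531 0.038 ] [-101.8   34.2]
s blue RR [0.5031 0.2861 0.038 ] [-97.9 -41.3]
s front R [0.6076 0.3231 0.044 ] [ 12.6 -51.1]
s front L [0.5736 0.4076 0.044 ] [16.8 39.8]
s step L [0.5072 0.3822 0.044 ] [-54.1  44.4]
s step R [0.5442 0.2979 0.044 ] [-55.6 -47.7]
jar [0.5236 0.4714 0.072 ] [ -2.1 118.7]
stop [0.62   0.2833 0.028 ] [  7.3 -92.5]
brass [0.702  0.3214 0.033 ] [ 97.7 -92. ]
```

```bash
cat >> h.py <<'E'
YAW=.437; D=np.array([.5747,.364])
def dockw(x,y,z): 
    c,s=np.cos(YAW),np.sin(YAW); return np.array([D[0]+c*x-s*y,D[1]+s*x+c*y,z])
def todock(w):
    c,s=np.cos(YAW),np.sin(YAW); d=np.array(w[:2])-D; return np.array([c*d[0]+s*d[1],-s*d[0]+c*d[1],w[2]])
RT=R.from_matrix(np.c_[[-np.sin(YAW),np.cos(YAW),0],[np.cos(YAW),np.sin(YAW),0],[0,0,-1]])
def plan(tcp):
    o=get_obs(); r=Rm(o["tool_rot"])
    print("shift",(r.inv().apply(tcp-o["eef_pos"])/.025).round(3),"turn",np.rad2deg((r.inv()*RT).as_rotvec()/10).round(3))
E
python3 - <<'E'
from h import *
plan(dockw(-.0705,-.001,.18))
E
```

```text
shift [-5.894 12.263  4.957] turn [ 0.    -0.    -5.178]
```

>>> apply_moves(moves=[[[-1.5, 3, 1], [0, 0, -1], -1], [[-3, 6, 2], [0, 0, -2], -1], [[-4.5, 9, 3], [0, 0, -3], -1], [[-5.9, 12.26, 4], [0, 0, -4], -1], [[-5.9, 12.26, 4.96], [0, 0, -5.18], -1], [[-5.9, 12.26, 4.96], [0, 0, -5.18], -1], [[-5.9, 12.26, 4.96], [0, 0, -5.18], -1], [[-5.9, 12.26, 4.96], [0, 0, -5.18], -1]])

```text
t: 2.6
eef_pos: [0.5109, 0.3339, 0.1801]
tool_rot: [-0.0, 0.537, 0.844, 0.0]
contact_force: [0.1, 0.3, 0.5]
gripper_width: -0.0
```

Run:
```python
from h import *
import cv2
o=get_obs(); print(o["t"],o["eef_pos"],todock(o["eef_pos"]),o["contact_force"],o["gripper_width"])
c=read_camera("wrist"); cv2.imwrite("pics/w1.png",c["color"][:,:,::-1])
plan(dockw(-.0705,-.001,.1126))
```

```text
2.6 [0.51092113 0.33388226 0.18012331] [-0.07053181 -0.00029473  0.18012331] [0.05255232 0.30458233 0.49230437] -0.00033899960661299387
shift [-7.100e-02 -2.000e-03  2.715e+00] turn [ 0.005 -0.007  0.011]
```

View pics/w1.png

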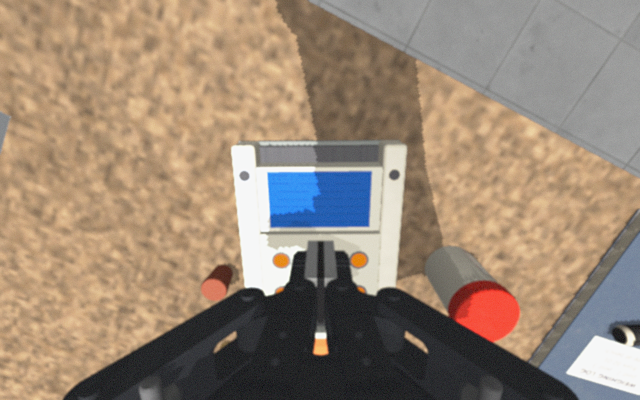

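The wrist view shows the rails symmetric about column 320 with the shut fingertips at column 321. The step line is at about row 233.

Run:
```python
from h import *
c=read_camera("wrist"); o=get_obs()
H=c["hand_eye"]; r=Rm(o["tool_rot"]).as_matrix()
for uv,z in [((320,233),.044),((268,171),.038),((369,228),.038),((267,229),.038),((245,175),.027),((394,174),.027)]:
    d=np.linalg.solve(c["mtx"],[*uv,1.])*[1,-1,-1]
    d=r@H[:3,:3]@d; e=r@H[:3,3]+o["eef_pos"]
    print(uv,(todock(e+d*(z-e[2])/d[2])*1000).round(1))
```

```text
(320, 233) [-54.7   0.6  44. ]
(268, 171) [-100.7  -36.9   38. ]
(369, 228) [-56.1  38.1  38. ]
(267, 229) [-55.2 -40.1  38. ]
(245, 175) [-95.  -56.5  27. ]
(394, 174) [-95.9  56.7  27. ]
```

>>> apply_moves(moves=[[[-0.04, 0, 1.3], [0, 0, 0], -1], [[-0.04, 0, 2.6], [0, 0, 0], -1], [[-0.04, 0, 2.75], [0, 0, 0], -1], [[-0.04, 0, 2.85], [0, 0, 0], -1], [[-0.04, 0, 2.95], [0, 0, 0], -1], [[-0.04, 0, 2.95], [0, 0, 0], -1]])

```text
t: 3.45
eef_pos: [0.5109, 0.3335, 0.1082]
tool_rot: [-0.0, 0.536, 0.844, 0.0]
contact_force: [-5.2, -1.1, 7.5]
gripper_width: -0.001
```

>>> apply_moves(moves=[[[0, 0, 0.1], [0, 0, 0], -1], [[0, 0, 0.2], [0, 0, 0], -1], [[0, 0, 0.26], [0, 0, 0], -1], [[0, 0, 0.26], [0, 0, 0], -1], [[0, 0, 0.26], [0, 0, 0], -1]])

```text
t: 4.08
eef_pos: [0.5111, 0.3335, 0.1026]
tool_rot: [-0.0, 0.536, 0.844, 0.001]
contact_force: [-6.5, -2.7, 13.3]
gripper_width: -0.004
```

Run:
```python
from h import *
import cv2
o=get_obs(); print(o["t"],o["eef_pos"],todock(o["eef_pos"]),o["contact_force"],RT.inv().apply(o["contact_force"]))
c=read_camera("wrist"); cv2.imwrite("pics/w2.png",c["color"][:,:,::-1])
c=read_camera("side"); cv2.imwrite("pics/s2.png",cv2.resize(c["color"][130:290,230:430,::-1],(750,600)))
```

```text
4.075 [0.51105888 0.33351367 0.10258068] [-0.070563   -0.00068698  0.10258068] [-6.47139067 -2.70809338 13.29501309] [  0.28524189  -7.00937258 -13.29501309]
```

View pics/w2.png

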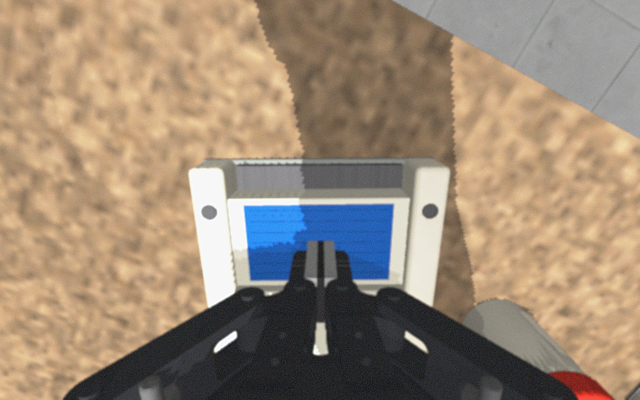

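View pics/s2.png

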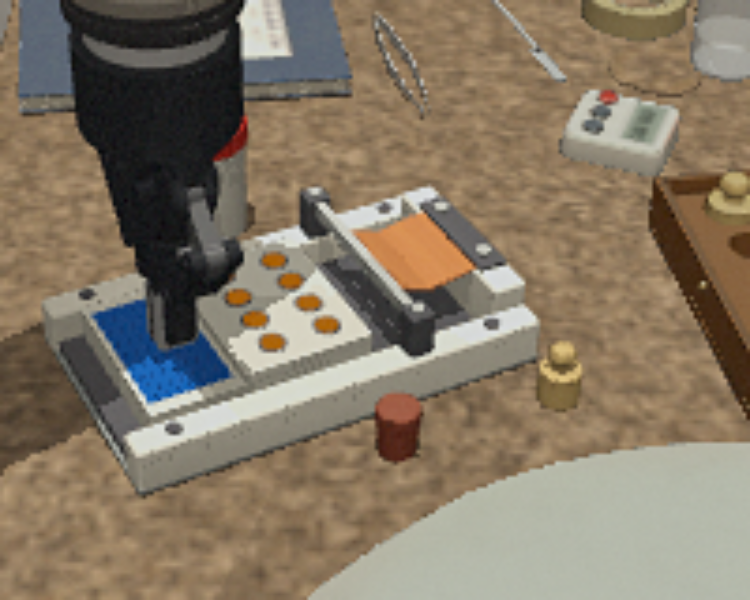

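The side view shows the carrier pressed down about 8 mm, with the fingertips on the pad just behind the step. I'll slide it forward now.

>>> apply_moves(moves=[[[0, 0.15, 0], [0, 0, 0], -1], [[0, 0.3, 0], [0, 0, 0], -1], [[0, 0.45, 0], [0, 0, 0], -1], [[0, 0.6, 0], [0, 0, 0], -1], [[0, 0.75, 0], [0, 0, 0], -1], [[0, 0.9, 0], [0, 0, 0], -1], [[0, 1.05, 0], [0, 0, 0], -1], [[0, 1.2, 0], [0, 0, 0], -1], [[0, 1.2, 0], [0, 0, 0], -1]])

```text
t: 5.3
eef_pos: [0.5381, 0.3459, 0.1026]
tool_rot: [-0.0, 0.537, 0.844, 0.0]
contact_force: [-7.1, -3.4, 13.5]
gripper_width: -0.003
```

Run:
```python
from h import *
import cv2
o=get_obs(); print(o["t"],o["eef_pos"],todock(o["eef_pos"]),o["contact_force"],RT.inv().apply(o["contact_force"]))
c=read_camera("side"); cv2.imwrite("pics/s3.png",cv2.resize(c["color"][130:290,230:430,::-1],(750,600)))
```

```text
5.3 [0.53809563 0.34594177 0.1025519 ] [-0.04080715 -0.0008694   0.1025519 ] [-7.09151316 -3.41807479 13.47879591] [ -0.09556903  -7.87169999 -13.47879591]
```

View pics/s3.png

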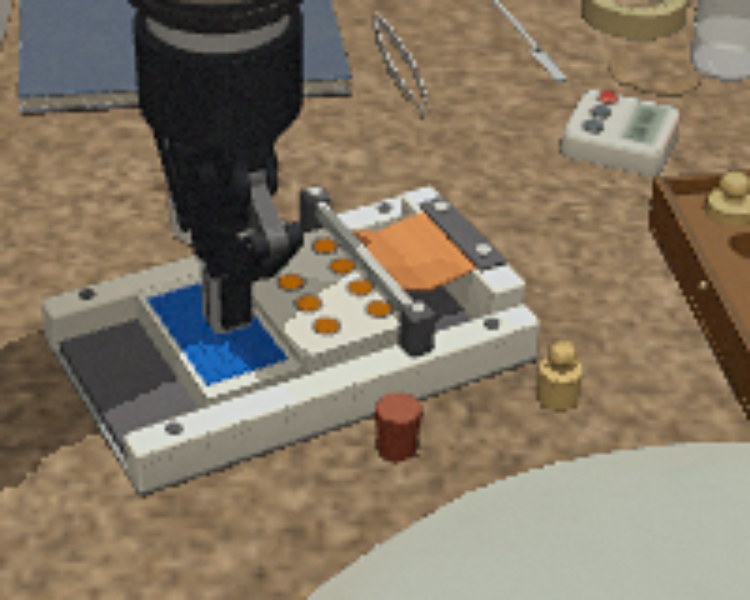

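>>> apply_moves(moves=[[[0, 0.15, 0], [0, 0, 0], -1], [[0, 0.3, 0], [0, 0, 0], -1], [[0, 0.45, 0], [0, 0, 0], -1], [[0, 0.6, 0], [0, 0, 0], -1], [[0, 0.75, 0], [0, 0, 0], -1], [[0, 0.9, 0], [0, 0, 0], -1], [[0, 1.0, 0], [0, 0, 0], -1], [[0, 1.0, 0], [0, 0, 0], -1]])

```text
t: 6.35
eef_pos: [0.5599, 0.3562, 0.1022]
tool_rot: [-0.001, 0.536, 0.844, -0.001]
contact_force: [-8.3, -4.2, 11.8]
gripper_width: -0.002
```

Run:
```python
from h import *
import cv2
o=get_obs(); print(o["t"],o["eef_pos"],todock(o["eef_pos"]),o["contact_force"],RT.inv().apply(o["contact_force"]))
c=read_camera("side"); cv2.imwrite("pics/s4.png",cv2.resize(c["color"][130:290,230:430,::-1],(750,600)))
```

```text
6.35 [0.55991344 0.35617842 0.10217044] [-0.01670727 -0.00082853  0.10217044] [-8.33492791 -4.20250546 11.80362718] [ -0.28004106  -9.33025468 -11.80362718]
```

View pics/s4.png

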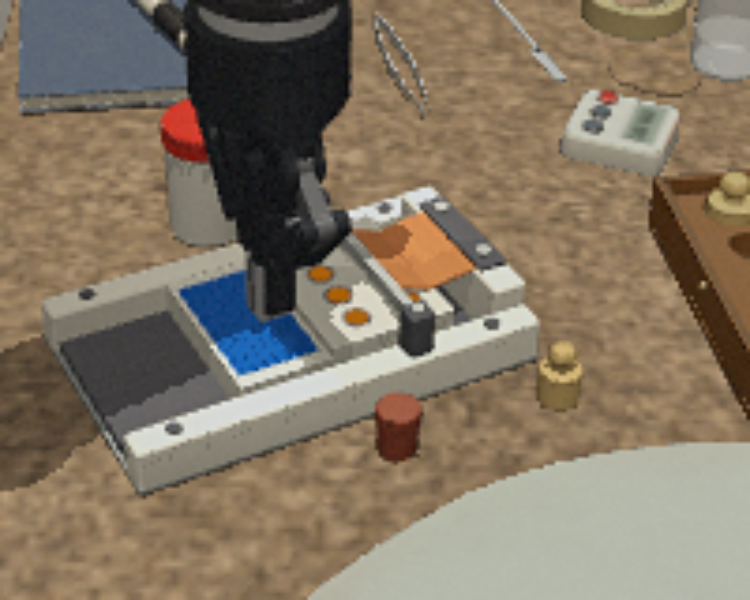

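>>> apply_moves(moves=[[[0, 0.12, 0], [0, 0, 0], -1], [[0, 0.24, 0], [0, 0, 0], -1], [[0, 0.36, 0], [0, 0, 0], -1], [[0, 0.48, 0], [0, 0, 0], -1], [[0, 0.56, 0], [0, 0, 0], -1], [[0, 0.56, 0], [0, 0, 0], -1]])

```text
t: 7.15
eef_pos: [0.5727, 0.3621, 0.1023]
tool_rot: [-0.001, 0.536, 0.844, -0.001]
contact_force: [-7.2, -4.4, 11.9]
gripper_width: 0.001
```

>>> apply_moves(moves=[[[0, 0.05, 0], [0, 0, 0], -1], [[0, 0.1, 0], [0, 0, 0], -1], [[0, 0.12, 0], [0, 0, 0], -1]])

```text
t: 7.52
eef_pos: [0.5751, 0.3633, 0.1022]
tool_rot: [-0.001, 0.536, 0.844, -0.001]
contact_force: [-8.9, -4.9, 11.1]
gripper_width: -0.001
```

Run:
```python
from h import *
import cv2
o=get_obs(); print(o["t"],o["eef_pos"],todock(o["eef_pos"]),o["contact_force"],RT.inv().apply(o["contact_force"]))
c=read_camera("side"); cv2.imwrite("pics/s5.png",cv2.resize(c["color"][130:290,230:430,::-1],(750,600)))
```

```text
7.525 [0.57514756 0.36332732 0.10223822] [ 0.00012081 -0.00079888  0.10223822] [-8.91871357 -4.94078705 11.10404415] [ -0.70187124 -10.17163729 -11.10404415]
```

View pics/s5.png

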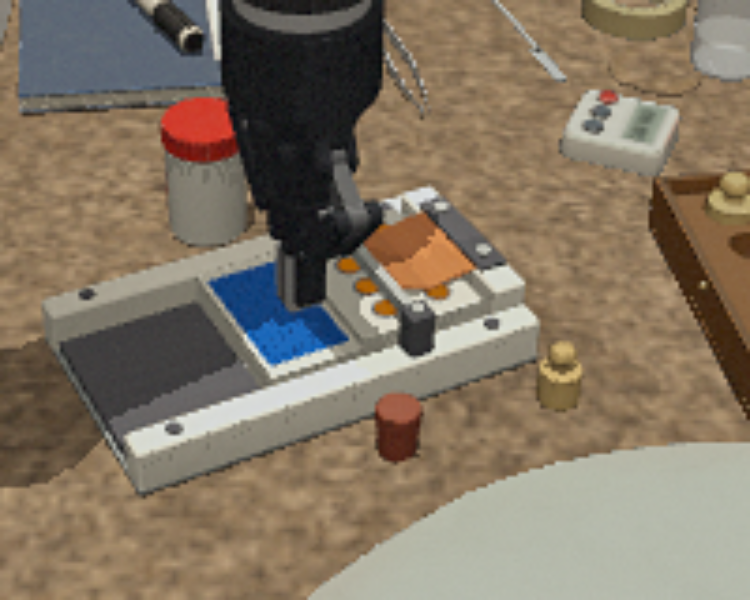

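>>> apply_moves(moves=[[[0, 0.06, 0], [0, 0, 0], -1], [[0, 0.1, 0], [0, 0, 0], -1], [[0, 0.1, 0], [0, 0, 0], -1]])

```text
t: 7.95
eef_pos: [0.5775, 0.3644, 0.1023]
tool_rot: [-0.001, 0.536, 0.844, -0.001]
contact_force: [-8.4, -4.6, 11.7]
gripper_width: -0.0
```

>>> apply_moves(moves=[[[0, 0.06, 0], [0, 0, 0], -1], [[0, 0.1, 0], [0, 0, 0], -1], [[0, 0.1, 0], [0, 0, 0], -1]])

```text
t: 8.32
eef_pos: [0.5792, 0.3652, 0.1021]
tool_rot: [-0.001, 0.536, 0.844, -0.001]
contact_force: [-10.1, -4.9, 12.6]
gripper_width: -0.004
```

Run:
```python
from h import *
import cv2
o=get_obs(); print(o["t"],todock(o["eef_pos"]),RT.inv().apply(o["contact_force"]))
c=read_camera("side"); cv2.imwrite("pics/s6.png",cv2.resize(c["color"][160:260,300:400,::-1],(600,600),interpolation=cv2.INTER_CUBIC))
```

```text
8.325 [ 0.00463451 -0.00079085  0.10214413] [ -0.20326786 -11.19106971 -12.57982727]
```

View pics/s6.png

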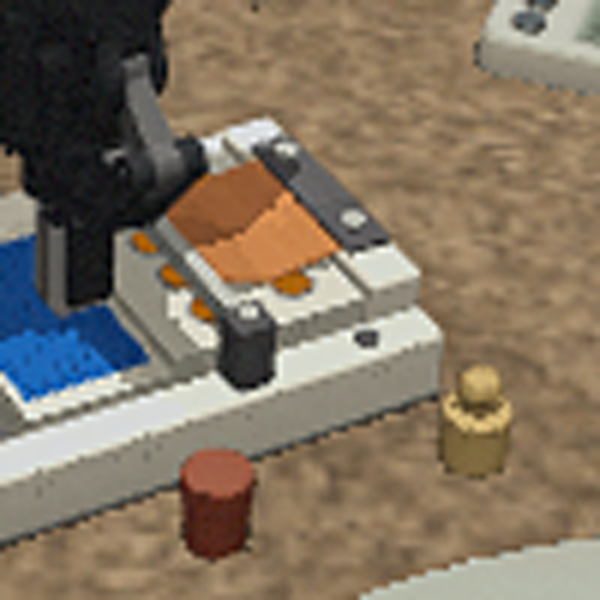

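The carrier's front is at the stop or almost there. I'll push on until the forward force rises.

>>> apply_moves(moves=[[[0, 0.06, 0], [0, 0, 0], -1], [[0, 0.12, 0], [0, 0, 0], -1], [[0, 0.12, 0], [0, 0, 0], -1]])

```text
t: 8.75
eef_pos: [0.5797, 0.3655, 0.1017]
tool_rot: [-0.002, 0.536, 0.844, -0.004]
contact_force: [-15.8, -8.0, 18.0]
gripper_width: -0.002
```

>>> apply_moves(moves=[[[0, 0.06, 0], [0, 0, 0], -1], [[0, 0.12, 0], [0, 0, 0], -1], [[0, 0.12, 0], [0, 0, 0], -1]])

```text
t: 9.12
eef_pos: [0.5801, 0.3658, 0.1015]
tool_rot: [-0.004, 0.536, 0.844, -0.007]
contact_force: [-24.4, -12.2, 25.6]
gripper_width: -0.004
```

Run:
```python
from h import *
import cv2
o=get_obs(); print(o["t"],todock(o["eef_pos"]),RT.inv().apply(o["contact_force"]))
c=read_camera("side"); cv2.imwrite("pics/s7.png",cv2.resize(c["color"][160:260,300:400,::-1],(600,600),interpolation=cv2.INTER_CUBIC))
```

```text
9.125 [ 0.00568227 -0.0006733   0.10154396] [ -0.68960159 -27.24126965 -25.60893888]
```

View pics/s7.png

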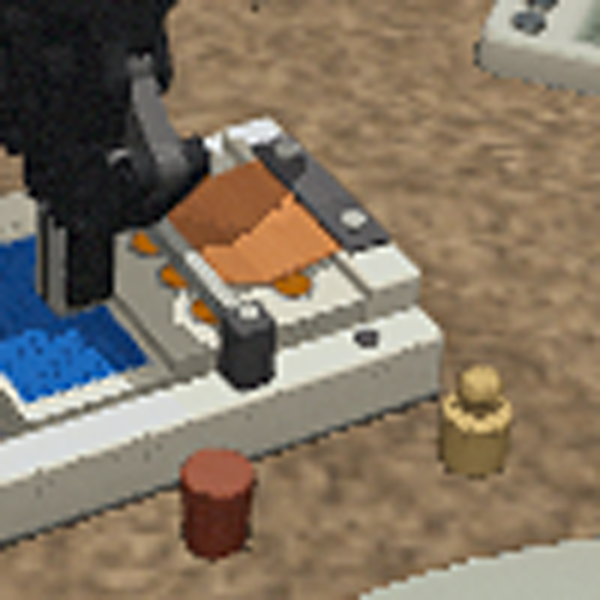

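Contact with the end stop is clear: the forward force went from 11 to 27 N with almost no motion. Now I'll relax the push, then lift straight up.

>>> apply_moves(moves=[[[0, -0.12, 0], [0, 0, 0], -1], [[0, -0.22, 0], [0, 0, 0], -1], [[0, -0.22, -0.1], [0, 0, 0], -1], [[0, -0.24, -0.25], [0, 0, 0], -1], [[0, -0.26, -0.4], [0, 0, 0], -1], [[0, -0.3, -0.6], [0, 0, 0], -1], [[0, -0.3, -1.2], [0, 0, 0], -1], [[0, -0.3, -2.5], [0, 0, 0], -1], [[0, -0.3, -4], [0, 0, 0], -1], [[0, -0.3, -4], [0, 0, 0], -1]])

```text
t: 10.42
eef_pos: [0.5823, 0.3656, 0.205]
tool_rot: [0.002, 0.537, 0.843, 0.004]
contact_force: [-0.7, -0.3, 0.6]
gripper_width: 0.005
```

Run:
```python
from h import *
import cv2
o=get_obs(); print(o["t"],todock(o["eef_pos"]),RT.inv().apply(o["contact_force"]))
c=read_camera("side"); cv2.imwrite("pics/s8.png",cv2.resize(c["color"][160:260,280:400,::-1],(720,600),interpolation=cv2.INTER_CUBIC))
c=read_camera("wrist"); cv2.imwrite("pics/w8.png",c["color"][:,:,::-1])
```

```text
10.425 [ 0.0075937  -0.00173198  0.20504435] [-0.0065706  -0.78882294 -0.62881979]
```

View pics/s8.png

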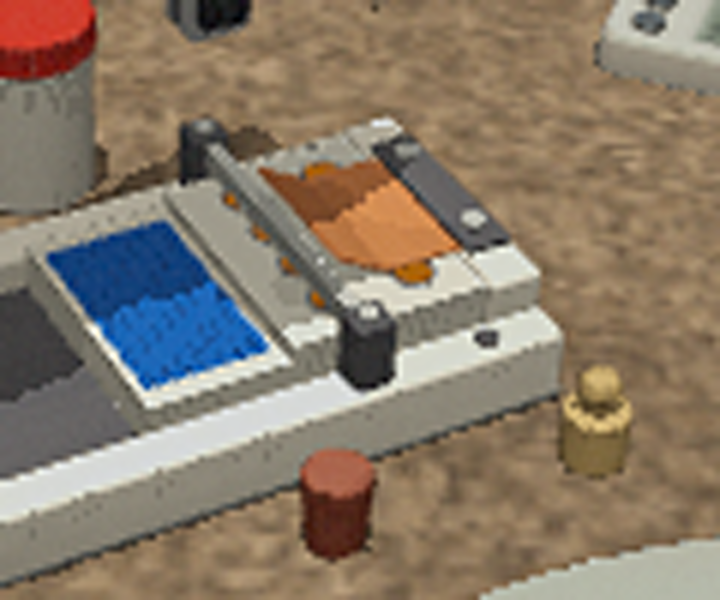

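View pics/w8.png

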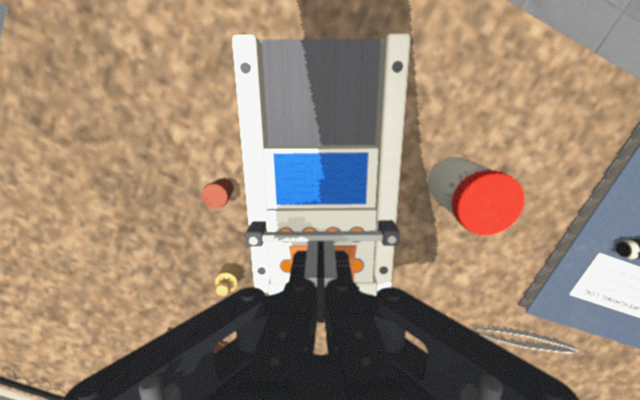

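The carrier sits under the bar with its front meeting the stop, and all three bystanders are still standing. Next I'll measure where it rests.

Run:
```python
from h import *
import cv2
c=read_camera("wrist"); o=get_obs()
H=c["hand_eye"]; r=Rm(o["tool_rot"]).as_matrix()
cv2.imwrite("pics/w9.png",cv2.resize(c["color"][130:260,230:410,::-1],(720,520),interpolation=cv2.INTER_CUBIC))
for uv,z in [((320,209),.0405),((273,154),.0345),((367,153),.0345),((320,148.5),.0345),((245,68),.027),((398,67),.027),((261,270),.027),((384,270),.027),((320,234),.0495)]:
    d=np.linalg.solve(c["mtx"],[*uv,1.])*[1,-1,-1]
    d=r@H[:3,:3]@d; e=r@H[:3,3]+o["eef_pos"]
    print(uv,(todock(e+d*(z-e[2])/d[2])*1000).round(1))
```

```text
(320, 209) [ 9.7 -2.9 40.5]
(273, 154) [-34.  -39.7  34.5]
(367, 153) [-34.7  33.9  34.5]
(320, 148.5) [-38.2  -2.9  34.5]
(245, 68) [-96.7 -58.4  27. ]
(398, 67) [-97.4  54.9  27. ]
(261, 270) [ 74.5 -57.2  27. ]
(384, 270) [74.6 55.8 27. ]
(320, 234) [27.7 -2.9 49.5]
```

View pics/w9.png

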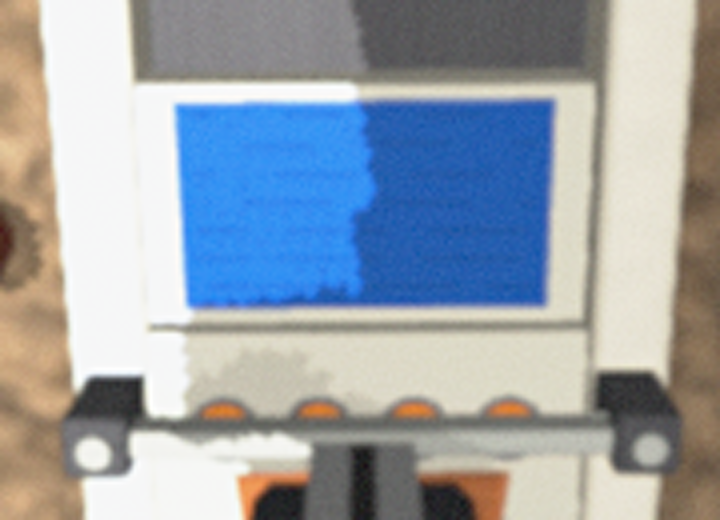

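Measured against my dock fit, the step reads about 5 mm short, but the guide bar reads short by a similar amount. I'll move the arm aside and measure carrier against dock from the fixed cameras.

>>> apply_moves(moves=[[[1, -1, -2], [0, 0, 0], -1], [[3, -2, -3], [0, 0, 0], -1], [[5, -4, -3], [0, 0, 0], -1], [[7, -6, -3], [0, 0, 0], -1], [[8, -7, -3], [0, 0, 0], -1], [[8, -7, -3], [0, 0, 0], -1]])

```text
t: 11.32
eef_pos: [0.3313, 0.4733, 0.2739]
tool_rot: [-0.001, 0.533, 0.846, -0.001]
contact_force: [0.1, 1.1, 1.1]
gripper_width: -0.003
```

Run:
```python
from h import *
import cv2
print(get_obs()["t"],get_obs()["eef_pos"])
c=read_camera("top"); cv2.imwrite("pics/t9.png",cv2.resize(c["color"][130:255,250:400,::-1],(720,600),interpolation=cv2.INTER_CUBIC))
c=read_camera("side"); cv2.imwrite("pics/s9.png",cv2.resize(c["color"][160:260,280:400,::-1],(720,600),interpolation=cv2.INTER_CUBIC))
```

```text
11.325 [0.33132389 0.47332938 0.27389811]
```

View pics/t9.png

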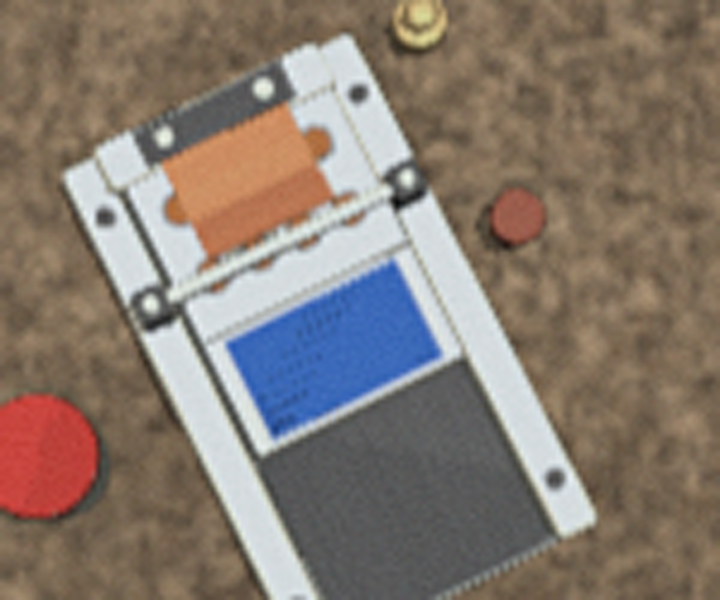

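View pics/s9.png

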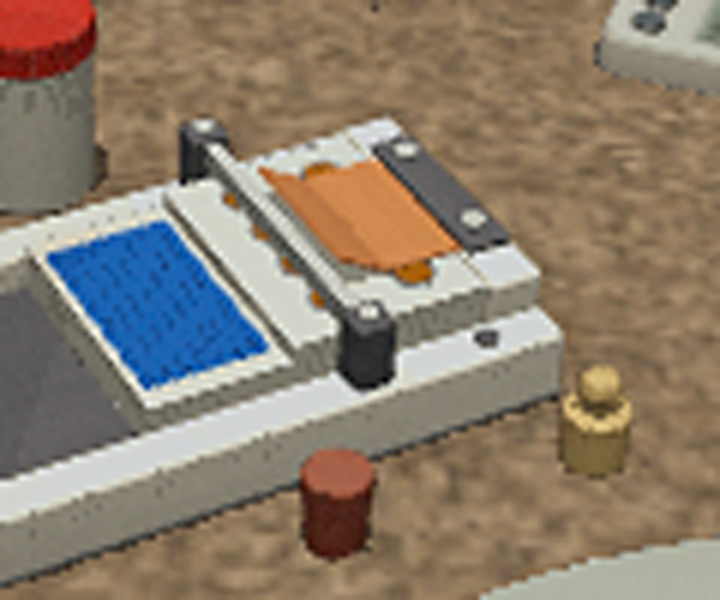

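Run:
```python
from h import *
c=read_camera("top")
for n,x,y,z in [("step",210,342,.0405),("step",410,243,.0405),("rear",262,455,.0345),("rear",462,357,.0345),("stop seam R",333,88,.0405),("stop seam L",122,190,.0405),("barpost",153,303,.053),("barpost",407,180,.053)]:
    print(n,(todock(ray(c,(250+x/4.8-.4,130+y/4.8-.4),z))*1000).round(1))
```

```text
step [13.8 41.7 40.5]
step [ 14.5 -46.9  40.5]
rear [-35.   42.8  34.5]
rear [-35.  -45.7  34.5]
stop seam R [ 84.5 -47.1  40.5]
stop seam L [84.1 46.7 40.5]
barpost [35.8 55.2 53. ]
barpost [ 35.9 -55.7  53. ]
```

```bash
python3 -c "
from station import *
print(hand_in())"
```

```text
the job is handed in; nothing more can be done
None
```

The carrier is loaded against the end stop and held under the guide bar and the drag spring, and I have handed the job in (no verdict is reported). With the gripper shut, I pressed the pad about 8 mm down with 11–13 N and slid the carrier forward. The forward force rose from 11 to 27 N with almost no motion, so I eased off and lifted straight up. The whole run took about 11 s of the 38 s allowed.

**Last checks, arm out of the way:**
- **Position:** in the top view the carrier's rear edge is at x = -35 mm (seated value -35). The step is at about +14 mm (seated value +15), and no gap shows at the stop.
- **Held down:** the side picture shows the carrier under the bar and the spring visibly lifted by it. I judged the bed depth and spring angle from that picture and did not measure them.
- **Bystanders:** the jar, stopper and brass weight are standing, and none appears to have moved in the pictures; I did not re-measure their positions.

**One disagreement:** an earlier wrist-camera reading put the step about 5 mm short. It put the guide bar, which is fixed, short by a similar amount, so I took it as a camera offset. The top view then placed the bar's posts at 35.9 mm, against the stated 36 mm.

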